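Close and start the barber's tool steriliser

ROBOT

A 7-joint arm with a two-finger parallel gripper is mounted at the origin on the work surface. World frame = base frame: x ahead of the robot, y to its left, z up, the work surface at z = 0. Lengths are in m, angles in rad, forces in N, time in s.
With the tool pointing down it reaches from about 0.425 to 0.875 m from the base axis. Payload 8.4 kg.
Tool frame: the origin (TCP) lies midway between the tips of the shut fingers; the grasp point (between the pads) lies 19 mm behind it; z points along the fingers, y is the line along which they close (so a half turn about z gives the same grasp; the last joint's range is limited). The gripper opens to 87 mm and grips with 3 to 60 N. Pads are 19 mm wide; open, the fingers measure 117 mm over their backs; the gripper's body (75 mm by 190 mm) begins 51 mm behind the grasp point.
Start: joints at [-1.294, 0.333, 0.04, 1.465, -0.013, 1.343, -0.059], TCP at [0.239, 0.605, 0.223] pointing down, gripper open.
Joint ranges: [-2.58, 2.58], [-0.38, 2.09], [-1.3, 1.39], [0.25, 2.4], [-1.5, 4.64], [0.08, 2.09], [-2.65, 2.65]. Speed limits (rad/s): [2.22, 2.22, 2.79, 2.79, 3.14, 3.14, 3.14].

INTERFACE

Orientations are given as a rotation vector (axis times angle).
In Python, from rig import move_ptp, movel, move_joints, move_gripper, pause, ik, read_camera, calibration, IKError, job_done, current_clock, current_joint_positions, current_qd, current_joint_torque, current_tool_pos, current_tool_rot, current_contact_force, current_moment, current_grip_width, current_grasp_force gives the robot as it stands. Calls block until the motion is done:
- move_ptp(position, orientation): joint-space move of the TCP to a pose.
- movel(position, rotation=None, rate=0.15, guard=None): straight line of the TCP; rotation=None keeps the orientation; rate is the mean speed in m/s. With guard (N) it stops when the force on the tool has changed by that much, and returns True; else False.
- move_joints(angles): joint-space move.
- move_gripper(opening): finger opening in m; the grip force is fixed at half the most; returns when the fingers have stopped.
- pause(seconds).
- ik(position, orientation): joint angles nearest the present ones, or None.
- read_camera(name): name is "scene" or "top"; returns (picture, depth): 480x640x3 uint8, red, green, blue; 480x640 float32, m along the optical axis (not along the pixel's ray), 0 where there is no reading.
- calibration(name): a dict with "fovy" (degrees; the focal length in pixels is half the picture's height over the tangent of half this angle, whatever the lens; pixels are square), "cx", "cy" (the principal point, pixels), "extrinsics" (4x4, takes a point from world to camera coordinates). Camera axes: x right, y up, looking along -z (the intrinsics and any distortion apply to the point x, -y, -z); pixel columns grow to the right and rows downward; lengths in m; the calibration is good to about 2 mm. A picture is of the moment at which its call begins. calibration takes no time and is no camera call.
A pose or a line that the arm cannot do raises IKError and nothing moves.
- job_done(): hands the job in; it is judged then, once.
Readings, each from a call of its own:
- current_clock(): time.
- current_joint_positions(): joint angles.
- current_qd(): joint speeds.
- current_joint_torque(): joint torques, N m.
- current_tool_pos(): TCP position.
- current_tool_rot(): TCP orientation.
- current_contact_force(): force on the tool from outside, world axes, zero at the start.
- current_moment(): the same for the moment, N m.
- current_grip_width(): finger opening in m.
- current_grasp_force(): force on a finger pad.
Only numpy, scipy, OpenCV 4.12 (cv2) and the standard library are available. Lean on these libraries where they do the work, as an engineer would, in place of code of your own. Each camera call takes 0.05 s, during which the arm holds its last target. There are 200 camera calls.

TASK

The steriliser on the barber's counter has been left open with its tool tray pulled out. Push the steel tray fully home with the fingertips, then swing the amber door fully shut, then press the green start button on top right down for a moment and let it come back up. Do not press the red stop button, do not shut the door on the tray, and leave everything else on the counter where it is; nothing is to be picked up.

Things in the scene. Friction and masses are not known exactly. Their poses are not given: they have to be found in the camera images.
- steriliser: white box-shaped tool steriliser, 220 deep (x) x 220 wide (y) x 150 tall, fixed to the counter; origin under its centre on the counter. Its own -x side is the open front (front plane 110 in front of the origin), roughly facing the robot; +y is its left side seen from the robot, where the door is hinged; z up. Its top is flat at 150 above the counter and carries a green and a red push button, 45 in front of its middle and 45 to either side (y)
- tray (a joint): steel tool tray sliding in the steriliser along its own x: m pulled out towards the robot; 0 = fully home (stops there), 0.055 to 0.095 at the start. Slides with about 2 N of friction plus 12 N per m/s and stays where it is left
- tray_front (a point): point on the outer face of the tray's upright front plate, midway across, 105 above the counter. The plate is 160 wide, 6 thick, and spans 30 to 122 above the counter; its outer face looks to the steriliser's -x. With the tray home this face stands 4 proud of the steriliser's front plane
- door (a joint): amber door on the steriliser's front: rad open; 0 = fully shut (stops there), 1.45 to 1.8 at the start (pointing out towards the robot). It turns about an upright hinge at the front left (+y) edge and opens to the steriliser's -x; it stays where it is left (friction about 0.1 N m)
- door_hinge (a point): point on the door's hinge line, 105 above the counter, at (-117, +107) in the steriliser's x, y. The hinge line lies at the inner face of the door
- door_face (a point): point on the outer face of the door, 120 from the hinge line, 105 above the counter; the point turns with the door: its -x axis is the door's outward normal, its -y axis points from the hinge to the free edge. The door is an aluminium frame with an amber pane, 214 wide, 12 thick, spanning 15 to 140 above the counter, with a black knob 14 out of the outer face 200 from the hinge and 75 above the counter. Shut, the outer face looks to the steriliser's -x; open, to its +y
- start_top (a point): centre of the top face of the green start button, 28 diameter, facing up, 22 above the steriliser top (172 above the counter) when up, in a black round housing 44 wide and 12 tall on the steriliser's top. Green and red button stand 90 apart, side by side, and may be either way round
- start (a joint): green start button: m pressed down; 0 = up, 0.006 = fully down, spring force from about 1.5 N at the start to about 5 N fully down; springs back
- stop_top (a point): centre of the top face of the red stop button, otherwise like the green one
- stop (a joint): red stop button: m pressed down; 0 = up; not to be pressed
- scalp_brush: bystander: green palm scalp brush, 50 x 75 x 37, lying on the rear part of the steriliser's top; origin under its centre
- spray_can: bystander: silver and white spray can with yellow cap, 52 diameter, 190 tall, on the counter; origin under its centre
- tonic: bystander: amber bottle with black cap, 56 diameter, 150 tall; origin under its centre
- clipper: bystander: silver hair clipper on a black charging base, about 150 x 60 x 52; origin under its centre
- comb: bystander: black comb lying flat, 170 x 32 x 6; origin under its centre
- bowl: bystander: blue plastic bowl, 116 diameter, 50 tall; origin under its centre
- neck_brush: bystander: neck brush with white bristles and a dark wooden handle lying down, 170 x 70 x 32; origin under its head

How it is judged:
By the outcome, as a careful person would: the job done as asked, in the order asked, and still so for the second after the job is handed in, with the robot touching nothing.
It also fails if it takes over 58 s, if anything falls off the work surface, if the arm or the gripper's body presses on something with over 40 N, if the wrist force passes 120 N, or if a joint passes its speed limit or range.

## Working session

There is one attempt and no reset: what is moved stays moved. The work goes in short steps, each a Python script; the robot and the scene stay as the last script left them, time stands still between calls to the robot, and variables do not carry over. Pictures are saved under pics/ and viewed, at most 10 in all, crops included, and the job is handed in when it is done.

```bash
ls; mkdir -p pics
cat > h.py <<'E'
import numpy as np, cv2
from rig import *
def save(n,img): cv2.imwrite(f'pics/{n}.png',cv2.cvtColor(img,cv2.COLOR_RGB2BGR))
E
python3 - <<'E'
from h import *
for n in("scene","top"):
    p,d=read_camera(n); save(n+'0',p); np.savez(f'{n}0.npz',p=p,d=d)
    c=calibration(n); print(n,c, (d>0).mean())
print(current_clock(),current_tool_rot())
E
```

```text
pics
scene {'fovy': 50.5367824286918, 'cx': 316.8254490702711, 'cy': 227.34737211497972, 'extrinsics': array([[ 0.24648692,  0.96912579, -0.0062769 , -0.15427014],
       [-0.77490219,  0.20096966,  0.59928107,  0.38320282],
       [ 0.5820402 , -0.14285097,  0.80051409, -1.85494132],
       [ 0.        ,  0.        ,  0.        ,  1.        ]])} 0.9959147135416667
top {'fovy': 56.18010763962283, 'cx': 321.08995413670226, 'cy': 232.78780117238549, 'extrinsics': array([[-0.01349026, -0.99990754,  0.00170841,  0.02487129],
       [ 0.98300556, -0.01294936,  0.18311851, -0.60618921],
       [-0.18307945,  0.00414969,  0.98308936, -0.99121347],
       [ 0.        ,  0.        ,  0.        ,  1.        ]])} 0.9960546875
0.1 [-5.86825254e-01 -3.08608374e+00  2.21842431e-03]
```

View pics/scene0.png

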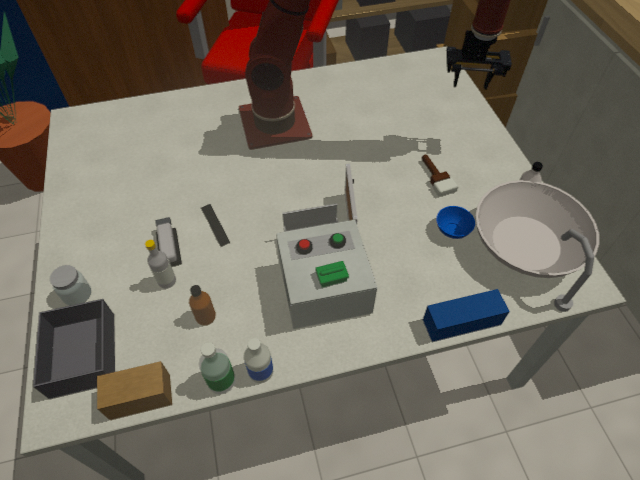

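View pics/top0.png

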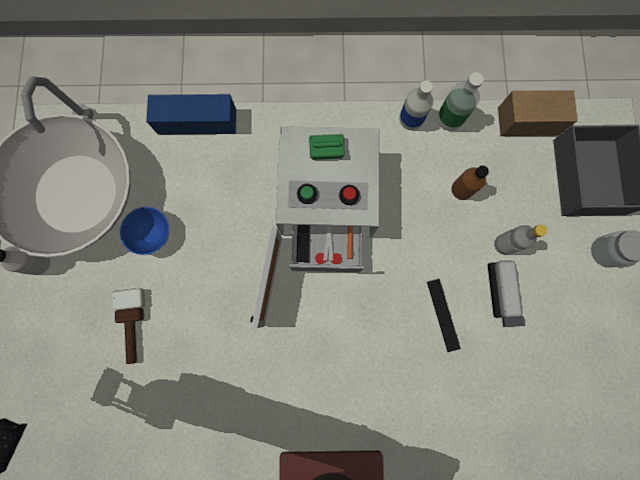

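The scene view is taken from the far side. It shows the open door at about (350,190), the tray at (310,215), red at (304,245) and green at (338,240). In the top view green is at (307,194), red at (349,195), the tray front edge is near row 268, and the door runs from (278,228) to (255,325).

```bash
cat >> h.py <<'E'
def cam(n):
    c=calibration(n); return 240/np.tan(np.radians(c['fovy']/2)),c['cx'],c['cy'],np.linalg.inv(c['extrinsics'])
def ray(n,u,v,z):
    f,cx,cy,T=cam(n); d=T[:3,:3]@np.array([(u-cx)/f,-(v-cy)/f,-1]); return T[:3,3]+d*(z-T[2,3])/d[2]
def cloud(n,d):
    f,cx,cy,T=cam(n); v,u=np.mgrid[:480,:640]
    P=np.stack([(u-cx)/f*d,-(v-cy)/f*d,-d],-1); return P@T[:3,:3].T+T[:3,3]
def button(n,p,col,box):
    h=cv2.cvtColor(p,cv2.COLOR_RGB2HSV).astype(int); H=h[...,0]
    m=((H>45)&(H<80) if col=='g' else (H<8)|(H>172))&(h[...,1]>130)&(h[...,2]>60)
    k=np.zeros_like(m); u0,v0,u1,v1=box; k[v0:v1,u0:u1]=m[v0:v1,u0:u1]
    c=max(cv2.findContours(k.astype('uint8'),0,1)[0],key=cv2.contourArea); (u,v),r=cv2.minEnclosingCircle(c)
    M=cv2.moments(c); return M['m10']/M['m00'],M['m01']/M['m00'],r
E
python3 - <<'E'
from h import *
for n,b in(("top",{'g':(290,178,325,212),'r':(332,178,368,212)}),("scene",{'g':(322,228,355,252),'r':(290,233,318,258)})):
    z=np.load(n+'0.npz')
    for c in 'gr':
        u,v,r=button(n,z['p'],c,b[c]); print(n,c,u,v,r,ray(n,u,v,.172).round(4), cloud(n,z['d'])[int(v),int(u)].round(4))
z=np.load('top0.npz');P=cloud('top',z['d'])
X=P[120:335,245:390].reshape(-1,3)
for nm,lo,hi in(('top',.145,.155),):
    Q=X[(X[:,2]>lo)&(X[:,2]<hi)]; 
    r=cv2.minAreaRect((Q[:,:2]*1000).astype('float32')); print(nm,len(Q),r,cv2.boxPoints(r).round(1).tolist())
# door top edge z .132-.146 in front of box
D=P[225:335,245:300].reshape(-1,3); D=D[(D[:,2]>.130)&(D[:,2]<.145)]
r=cv2.minAreaRect((D[:,:2]*1000).astype('float32')); print('door',len(D),r,cv2.boxPoints(r).round(1).tolist())
T=P[235:280,288:368].reshape(-1,3); T=T[(T[:,2]>.112)&(T[:,2]<.13)]
r=cv2.minAreaRect((T[:,:2]*1000).astype('float32')); print('tray',len(T),T[:,2].mean(),r,cv2.boxPoints(r).round(1).tolist())
E
```

```text
top g 305.57105943152453 190.4237726098191 6.5193023681640625 [0.6759 0.0487 0.172 ] [0.6765 0.0498 0.1731]
top r 349.0696721311475 192.9795081967213 6.708303928375244 [ 0.6692 -0.0427  0.172 ] [ 0.6707 -0.0424  0.1741]
scene g 337.6078431372549 237.2941176470588 4.743516445159912 [0.6729 0.0453 0.172 ] [0.6724 0.0438 0.1731]
scene r 304.0594315245478 243.64341085271317 5.249864101409912 [ 0.6706 -0.0445  0.172 ] [ 0.6661 -0.0437  0.1684]
top 8358 ((666.6646118164062, 12.046440124511719), (241.9319610595703, 323.82281494140625), 87.5822525024414) [[499.79998779296875, -102.0], [823.2999877929688, -115.5999984741211], [833.5, 126.0999984741211], [510.0, 139.6999969482422]]
door 644 ((500.4689636230469, 136.9155731201172), (12.745016098022461, 213.32522583007812), 79.04615783691406) [[394.5, 150.89999389648438], [604.0, 110.4000015258789], [606.4000244140625, 122.9000015258789], [397.0, 163.39999389648438]]
tray 241 0.12126638819781331 ((522.1513061523438, 6.49029541015625), (157.11337280273438, 6.681997299194336), 87.74415588378906) [[515.7000122070312, -71.9000015258789], [522.4000244140625, -72.0999984741211], [528.5999755859375, 84.9000015258789], [521.9000244140625, 85.0999984741211]]
```

```bash
cat >> h.py <<'E'
from scipy.spatial.transform import Rotation as Ro
yaw=-.042; O=np.array([.7172,-.0002])
ex=np.array([np.cos(yaw),np.sin(yaw)]); ey=np.array([-ex[1],ex[0]])
W=lambda x,y,z: np.append(O+x*ex+y*ey,z)           # steriliser frame -> world
rot=lambda psi:(Ro.from_euler('z',psi)*Ro.from_euler('y',np.pi)).as_rotvec()
def doorpose(th,r,off,z=.103):                     # TCP pose `off` out of the door's outer face
    a=yaw-th; c,s=np.cos(a),np.sin(a); n=-np.array([c,s]); d=-np.array([-s,c])
    return np.append(W(-.117,.107,0)[:2]+r*d+(.012+off)*n,z), rot(a)
E
python3 - <<'E'
from h import *
for th in(1.75,1.2,.6,0): print(th,ik(*doorpose(th,.15,.0095)))
print(ik(W(-.25,0,.22),rot(yaw)), ik(W(-.12,0,.1),rot(yaw)), ik(W(-.045,.046,.165),rot(yaw)))
print(W(-.2,0,.1))
move_gripper(0); move_ptp(W(-.25,0,.23),rot(yaw)); movel(W(-.25,0,.098))
print(current_clock(),current_contact_force(),current_tool_pos())
g=movel(W(-.112,0,.098),rate=.05,guard=9)
p=np.array(current_tool_pos()); print(g,p,'local x',(p[:2]-O)@ex,current_contact_force(),current_clock())
E
```

```text
1.75 [-0.90378471  0.11452135  0.50348744  2.00831721 -0.06421047  1.03377082
 -0.59139112]
1.2 [-0.81949141  0.04746267  0.56229298  2.07239185 -0.02952242  1.02922971
  0.08631123]
0.6 [-0.74707228  0.13902201  0.70448441  2.00232248 -0.10453495  1.03546127
  0.93489859]
0 [-0.62056381  0.34163149  0.73510904  1.81604677 -0.25736571  1.08168826
  1.73687178]
[-0.80430316 -0.08604796  0.65999916  1.91991046  0.0548657   1.29012361
  1.36748577] [-0.59244754  0.36576371  0.62682548  1.76811834 -0.23955963  1.08476155
  1.64463201] [-0.52534053  0.45476815  0.5348186   1.4903052  -0.23725948  1.26142347
  1.56601888]
[0.51737637 0.00819753 0.1       ]
4.9333 [-1.08804138 -0.17899388 -0.26416303] [0.46799648 0.01037136 0.09869079]
True [0.58982962 0.00530036 0.09728531] local x -0.12748899887052698 [0.1371345  0.50173578 0.4435251 ] 7.0917
```

Run:
```python
from h import *
g=movel(W(-.105,0,.098),rate=.03,guard=14)
p=np.array(current_tool_pos()); print(g,'local x',(p[:2]-O)@ex,current_contact_force(),current_clock())
movel(W(-.22,0,.098),rate=.2)
p,d=read_camera('top'); save('top1',cv2.resize(p[120:335,240:400],None,fx=3,fy=2.7)[:580]); 
P=cloud('top',d); T=P[215:260,285:370].reshape(-1,3); T=T[(T[:,2]>.112)&(T[:,2]<.128)]
L=(T[:,:2]-O)@np.array([ex,ey]).T; print(len(T), np.percentile(L,[1,50,99],axis=0).round(4), current_clock())
```

```text
True local x -0.127558830073386 [-0.01605887 -0.08667706 -0.02679077] 7.3833Traceback (most recent call last):
  File "<stdin>", line 7, in <module>
    return _quantile_unchecked(
        a, q, axis, out, overwrite_input, method, keepdims, weights)
    return _ureduce(a,
                    func=_quantile_ureduce_func,
    ...<5 lines>...
                    overwrite_input=overwrite_input,
                    method=method)
    r = func(a, **kwargs)
    result = _quantile(arr,
                       quantiles=q,
    ...<2 lines>...
                       out=out,
                       weights=wgt)
    slices_having_nans = np.isnan(arr[-1, ...])
                                  ~~~^^^^^^^^^
IndexError: index -1 is out of bounds for axis 0 with size 0
```

View pics/top1.png

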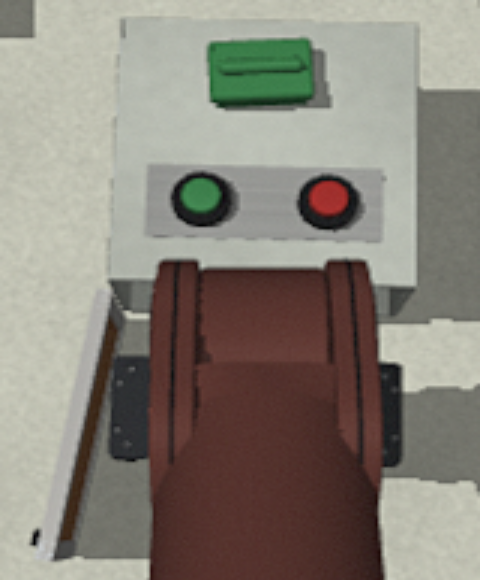

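The arm hides the tray in this view. The box, buttons and door (left edge, about (80,430)) have not moved. The second push stopped at the same place, so I'll check the tray once the arm is beside the door.

Run:
```python
from h import *
movel(W(-.22,0,.23),rate=.25)
move_ptp(*doorpose(1.72,.15,.055,.23))
p,d=read_camera('top'); save('top2',cv2.resize(p[120:335,240:400],None,fx=3,fy=2.7)[:580]); 
s,_=read_camera('scene'); save('scene2',cv2.resize(s[150:330,240:400],None,fx=4,fy=3.3))
P=cloud('top',d); T=P[215:260,285:370].reshape(-1,3); T=T[(T[:,2]>.112)&(T[:,2]<.128)]
L=(T[:,:2]-O)@np.array([ex,ey]).T; print(len(T), L.min(0) if len(L) else 0, L.max(0) if len(L) else 0, current_clock(),current_tool_pos())
```

```text
248 [-0.11459937 -0.07976214] [-0.10760991  0.07842147] 10.6417 [0.47037201 0.20553078 0.22991222]
```

View pics/top2.png

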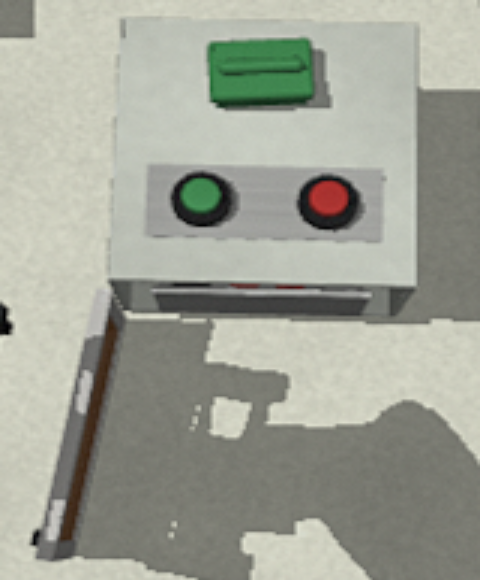

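View pics/scene2.png

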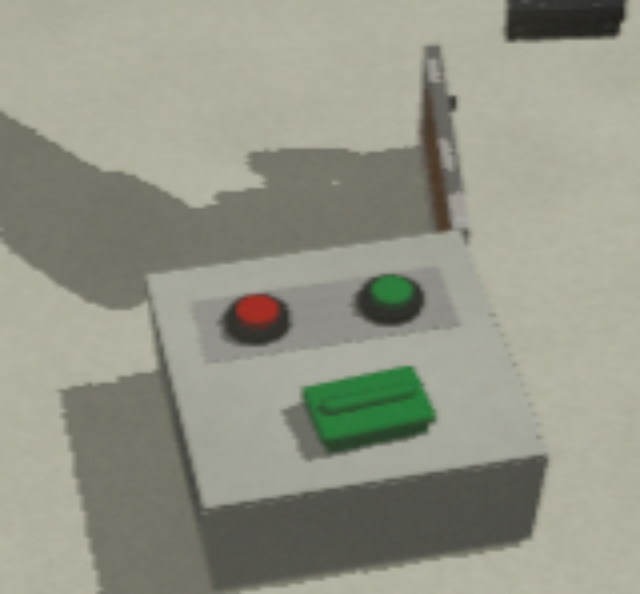

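The tray front plate at about (262,290) in the top crop measures −0.1146 against the expected −0.114, so it is fully home. The scene crop shows the door open and nothing else disturbed.

Run:
```python
from h import *
p,r=doorpose(1.72,.15,.055); movel(p,r,rate=.2)
for th in [1.68,1.5,1.3,1.1,.9,.7,.5,.35,.2,.1]:
    p,r=doorpose(th,.15,.0125)
    if movel(p,r,rate=.12,guard=12): print('guard',th,current_contact_force(),current_tool_pos()); break
else:
    p,r=doorpose(0,.15,-.012)
    for gd in(9,14):
        g=movel(p,r,rate=.04,guard=gd); q=np.array(current_tool_pos())
        print(g,'local',(q[:2]-O)@ex,(q[:2]-O)@ey)
print(current_clock(),current_contact_force())
```

```text
True local -0.14279848603501846 -0.04107278798917382
True local -0.14295746883678806 -0.04117652659504179
16.0917 [-0.87871351  0.31971419  0.40017459]
```

Run:
```python
from h import *
movel(W(-.20,-.041,.103),rate=.15); movel(W(-.20,-.041,.25),rate=.25)
b=np.array([.6742,.0468]); print(W(-.045,.045,0)[:2],b)
move_ptp(np.append(b,.25),rot(yaw)); movel(np.append(b,.19),rate=.15)
print(current_tool_pos(),current_contact_force())
g=movel(np.append(b,.158),rate=.025,guard=9); z=current_tool_pos()[2]; print(g,z,current_contact_force())
movel(np.append(b,z-.001),rate=.02,guard=25); print(current_tool_pos(),current_contact_force()); pause(.4); print(current_contact_force())
movel(np.append(b,.26),rate=.15)
print(current_clock())
```

```text
[0.67412913 0.04664976] [0.6742 0.0468]
[0.6741371  0.04631587 0.19103358] [-0.23658762 -1.34672418  0.30633966]
True 0.16658796147654575 [-1.79719313 -0.32093002  6.11888007]
[0.67423769 0.04679771 0.16648446] [-4.06429868  0.13350198  8.05117421]
[-3.27956933  0.6211211   9.76331108]
21.0
```

Run:
```python
from h import *
move_ptp([.35,.38,.3],rot(yaw+.5))
p,d=read_camera('top'); save('top3',p)
P=cloud('top',d); T=P[205:270,270:385].reshape(-1,3); T=T[(T[:,2]>.128)&(T[:,2]<.145)]
L=(T[:,:2]-O)@np.array([ex,ey]).T; print(len(T)); 
for lo in(-.11,-.05,.01,.06): 
    k=(L[:,1]>lo)&(L[:,1]<lo+.04); print(lo,k.sum(),L[k,0].min() if k.any() else 0,L[k,0].max() if k.any() else 0)
print([P[v,u].round(4) for u,v in((306,190),(349,193))],current_contact_force(),current_clock())
```

```text
653
-0.11 114 -0.12892315171870036 -0.10884180381667824
-0.05 124 -0.129268974974333 -0.1093112567730723
0.01 131 -0.12940586575591867 -0.10939394495544291
0.06 111 -0.129563966773706 -0.1179125416177189
[array([0.6768, 0.0478, 0.1719]), array([ 0.669 , -0.0425,  0.1725])] [-0.18689332  0.47064653 -0.17867653] 22.7583
```

View pics/top3.png

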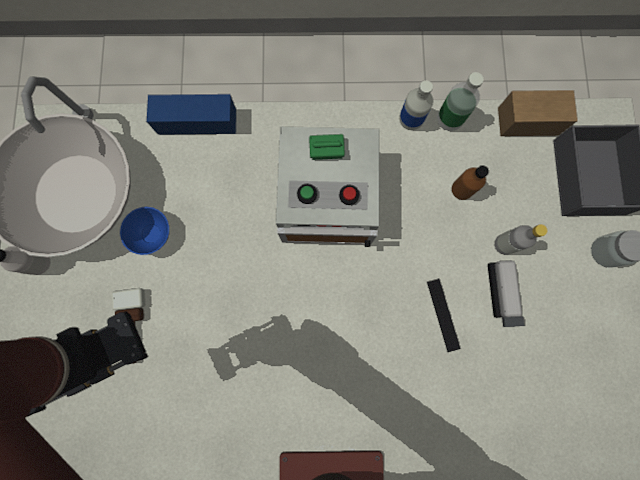

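The door at about (325,237) lies flat shut: its outer face measures −0.129 all along, as expected. Both buttons, at (307,193) and (349,195), are up at 0.172, nothing else has moved, and the arm is clear.

```bash
python3 -c "
from rig import *
print(job_done())"
```

```text
the job is handed in; nothing more can be done
None
```

The tray is fully home, the door is shut, and the green button was pressed right down and has come back up; nothing else was moved, and the job was handed in at about 23 s.

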